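# Bowl under the spout, one turn on the cheese press

### The job

The cheese in the screw press is due for more pressure. Using only your fingertips as pushers, first slide the white bowl along the table until it stands squarely under the press's spout, then push the red handle of the hand wheel round clockwise (seen from above) through exactly one full turn, so that the handle stops where it started. Be gentle, do not grip or lift anything, leave the other things on the table where they are, and finish clear of everything.

Things in the scene. Friction and masses are not known exactly. Their poses are not given: they have to be found in the camera images.
- press: Screw press for cheese, fixed to the table. Origin: at table height on the wheel's upright axis; own z up. Wooden plinth 250 x 170 mm (own x, y), 62 mm high; on it a tray, a white mould and two posts under a steel bridge (top 210 mm up). Its spout, a 34 mm wide steel channel along own -y, ends 165 mm from the axis. On top, the grey three-spoked hand wheel with the red handle.
- spout_lip (a point): Point on the end of the spout where the whey drips, 66 mm above the table, 75 mm out from the plinth's side; the spout's underside is 61 mm above the table. The bowl's middle belongs under this point.
- wheel_hub (a point): Top of the hub nut, on the wheel's upright axis, about 257 mm above the table: the centre of the handle's circle. The hub, spokes and bridge stand no higher than this; the rim's top, all round, is at about this height too.
- handle (a point): Middle of the red upright handle, about 290 mm above the table. It stands on the wheel's rim, 85 mm from the wheel's axis; 58 mm tall (29 mm above and below this point), 21 to 27 mm thick; it spins freely on its own pin, so it rolls along a pushing finger. The rim under it is a 16 mm thick round bar, its top 33 mm below this point.
- wheel (a joint): Angle of the hand wheel, rad; grows as it turns clockwise seen from above (tightening), 2 pi a turn. The start differs from run to run (-2.2 to 2.2). Handle's direction from the axis, counter-clockwise from the press's own +x: minus this angle. Stiff drag, about 5 N at the handle; it stays where it is left, sinks 4 mm a turn, and has no end stop near.
- bowl: Loose white round bowl, 110 mm across at the rim, 86 mm at the foot, 42 mm high, 0.3 kg, walls 4 mm; it slides on the table and fits under the spout. Origin: centre of its underside. Starts 65 to 130 mm from its place, on the outer side of the spout.
- mug: Loose blue mug, 80 mm across, 95 mm tall, with a handle. Origin: centre of its underside. Leave it alone.
- salt_jar: Loose glass jar with a steel cap, 72 mm across, 105 mm tall. Origin: centre of its underside. Leave it alone.
- carton: Loose cardboard carton 85 x 120 x 60 mm tall. Origin: centre of its underside. Leave it alone.
- spoon: Loose wooden spoon, 240 mm long, lying flat along its own x. Origin near the middle of its length, on its underside. Leave it alone.
Not all that is in view belongs to the job. Several things look just like the bowl: the one meant starts farthest to the robot's right.

How it is judged:
By the outcome, as a careful person would: the job done as asked, in the order asked, and still so for the second after the job is handed in, with the robot touching nothing.
It also fails if it takes over 72 s, if anything falls off the work surface, if the arm or the gripper's body presses on something with over 40 N, if the wrist force passes 120 N, or if a joint passes its speed limit or range.

### The arm

A 6-joint arm with a two-finger parallel gripper is mounted at the origin on the work surface. World frame = base frame: x ahead of the robot, y to its left, z up, the work surface at z = 0. Lengths are in m, angles in rad, forces in N, time in s.
With the tool pointing down it reaches from about 0.375 to 0.9 m from the base axis. Payload 3.1 kg.
Tool frame: the origin (TCP) lies midway between the tips of the shut fingers; the grasp point (between the pads) lies robot.grip_point_offset behind it (robot.grip_point_offset is the distance from the TCP to the grasp point, in m); z points along the fingers, y is the direction in which the jaws open and shut (so a half turn about z gives the same grasp; the last joint's range is limited). The gripper opens to 87 mm and grips with 3 to 60 N. Pads are 19 mm wide; open, the fingers measure 117 mm over their backs; the gripper's body (75 mm by 190 mm) begins 51 mm behind the grasp point.
Start: joints at [1.165, 0.527, 1.433, -0, 1.181, -0.178], TCP at [0.14, 0.609, 0.202] pointing down, gripper open.
Joint ranges: [-3.08, 3.08], [-0.75, 2.2], [0.22, 2.44], [-1.43, 4.57], [0, 2.65], [-2.85, 2.85]. Speed limits (rad/s): [2.79, 2.79, 3.14, 3.14, 3.14, 3.14].

### API

Orientations are given as a unit quaternion [x, y, z, w].
In Python, from rig import robot, cams, hand_in gives the robot as it stands. The module is installed in compiled form; this text tells all that it offers.
- The arm moves only by the tool send_rows, never from a script. Its argument "steps" is one flat list of numbers, 5 for each row, row after row: the finger opening in m, from 0 to 0.087, then the shift along the tool's x, y, z in m, then the turn about the tool's z in rad. A call has 1 to 8 rows; each row is the pose to reach, as a shift and turn from the pose measured when the call began, along the tool's axes at that moment; what a row does not reach only later rows make up. A row lasts 1/8 s, in which the tool goes at most 62.5 mm and 10.7 degrees, less where a joint would pass 70% of its speed; a pose out of reach is approached as far as the arm can. A call with a gripper value outside its range is refused whole. The fingers move at their own pace and stop on an object; "force" is the grip in N (left out, the last holds). Time passes only in rows, so rows that repeat a pose let the fingers close. It gives the time, the measured TCP pose, the force and the opening at its end, in the units of the state.
- robot.get_obs(): the state, without advancing time (a new reading comes with each control period).
- cams.camera(name): name is "side" or "top" or "wrist"; returns a dict with "color" (480x640x3 uint8, red, green, blue), "range_z" (480x640 float32, m along the optical axis (not along the pixel's ray), 0 where there is no reading), "intrinsics" (3x3 intrinsics, pixels), "k1" (the pictures are not rectified: a ray, as slopes to the right and down, at radius r is drawn at 1 + k1 r^2 times it, then the intrinsics apply), "extrinsics" (4x4, takes a point from camera to world coordinates). Camera axes: x right, y down, z forward; pixel columns grow to the right and rows downward; lengths in m; the calibration is good to about 2 mm. A picture is of the moment at which its call begins.
- hand_in(): hands the job in, once; it reports no verdict.
The state is a dict: "time": time; "q": joint angles; "joint_velocities": joint speeds; "joint_torque": joint torques, N m; "position": TCP position; "tool_rot": TCP orientation; "ft_force": force on the tool from outside, world axes, zero at the start; "moment": the same for the moment, N m; "grip_width": finger opening in m.
Only numpy, scipy, OpenCV 4.12 (cv2) and the standard library are available. Lean on these libraries where they do the work, as an engineer would, in place of code of your own. Each camera call takes 0.05 s, during which the arm holds its last target.

## Working session

There is one attempt and no reset: what is moved stays moved. The work goes in short steps, Python scripts to look and compute and a tool call to move; the robot and the scene stay as the last step left them, time stands still between calls to the robot, and variables do not carry over. Pictures are saved under pics/ and viewed, and the job is handed in when it is done.

Besides the shell and the picture viewer there is one more tool, called after "Request:" as name(argument=value, ...) on one line, values as JSON. send_rows: Moves the arm, as the interface text tells. Its arguments: {"type":"object","properties":{"steps":{"type":"array","items":{"type":"number"}},"force":{"type":"number"}},"required":["steps"]}

```bash
mkdir -p pics; cat > h.py <<'E'
import numpy as np, cv2
from rig import robot, cams, hand_in
def shot(n):
    c=cams.camera(n); return c
def save(c,fn): cv2.imwrite('pics/'+fn,cv2.cvtColor(c['color'],cv2.COLOR_RGB2BGR))
def ray(c,uv):
    K=c['intrinsics'];k=c['k1'];d=np.array([(uv[0]-K[0,2])/K[0,0],(uv[1]-K[1,2])/K[1,1]])
    s=d.copy()
    for _ in range(30): s=d/(1+k*(s@s))
    R=c['extrinsics']; v=R[:3,:3]@np.array([s[0],s[1],1.]); return R[:3,3],v
def onz(c,uv,z):
    o,v=ray(c,uv); return o+v*(z-o[2])/v[2]
def cloud(c):
    K=c['intrinsics'];k=c['k1'];u,v=np.meshgrid(np.arange(640),np.arange(480))
    d=np.stack([(u-K[0,2])/K[0,0],(v-K[1,2])/K[1,1]],-1);s=d.copy()
    for _ in range(30): s=d/(1+k*(s**2).sum(-1,keepdims=True))
    z=c['range_z'];p=np.concatenate([s*z[...,None],z[...,None]],-1)
    R=c['extrinsics'];w=p@R[:3,:3].T+R[:3,3];w[z==0]=np.nan;return w
E
python3 - <<'E'
from h import *
import pickle
o=robot.get_obs();print(o, robot.grip_point_offset)
for n in ['top','side','wrist']:
    c=shot(n);save(c,n+'0.png');pickle.dump(c,open(n+'0.pkl','wb'));print(n,c['extrinsics'].round(3).tolist(),c['intrinsics'][0,0],c['k1'])
E
```

```text
{'time': 0.0, 'q': array([ 1.16548836e+00,  5.28479616e-01,  1.43387746e+00, -2.62884330e-05,
        1.18139379e+00, -1.78487178e-01]), 'joint_velocities': array([-1.03818109e-03,  3.42388411e-06,  1.78852366e-03,  4.80323174e-04,
        4.93069777e-04,  5.77967520e-04]), 'joint_torque': array([-2.14909815e-03, -4.40039599e+01, -1.76588291e+01,  6.31267671e-02,
        5.82250650e-02, -1.39302292e-04]), 'position': array([0.14021545, 0.60828384, 0.20117132]), 'tool_rot': array([ 1.13162400e-01,  9.93575919e-01, -1.03695636e-03, -2.98893516e-04]), 'ft_force': array([-0.15828774, -0.33630205, -0.85638603]), 'moment': array([ 0.00860949, -0.01762459, -0.01462577]), 'grip_width': 0.0871064125821467} 0.0187
top [[0.012, -0.997, 0.077, 0.502], [-1.0, -0.012, -0.001, 0.138], [0.002, -0.077, -0.997, 1.438], [0.0, 0.0, 0.0, 1.0]] 556.5451482403795 0.006940436983975055
side [[0.692, -0.445, 0.569, -0.015], [-0.722, -0.442, 0.533, -0.457], [0.014, -0.779, -0.627, 0.843], [0.0, 0.0, 0.0, 1.0]] 563.079754250165 -0.1347414404987273
wrist [[0.225, 0.93, 0.29, 0.059], [0.974, -0.214, -0.068, 0.627], [-0.001, 0.298, -0.955, 0.384], [0.0, 0.0, 0.0, 1.0]] 381.3951342875253 -0.08234969383487545
```

View pics/top0.png

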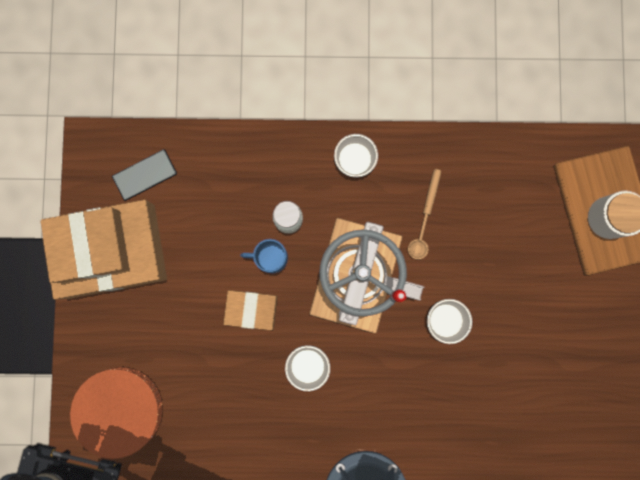

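View pics/side0.png

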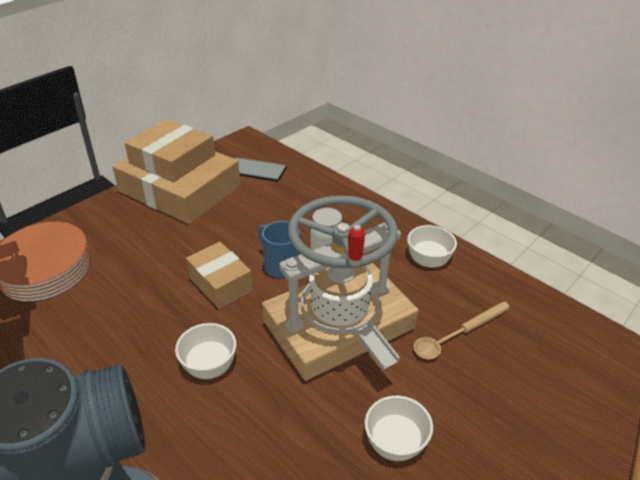

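The top view shows three bowl lookalikes at (356,156), (307,368) and (449,321). The robot's right is image right, so the one meant is (449,321). The spout ends near (422,291), the hub is at (362,272), and the red handle is at (400,296). I'll measure these next.

```bash
python3 - <<'E'
from h import *
import pickle
T=pickle.load(open('top0.pkl','rb'));S=pickle.load(open('side0.pkl','rb'))
crop=T['color'][210:370,290:500];cv2.imwrite('pics/crop0.png',cv2.cvtColor(cv2.resize(crop,None,fx=3.8,fy=3.7,interpolation=2),cv2.COLOR_RGB2BGR))
def two(a,b):
    o1,v1=ray(T,a);o2,v2=ray(S,b)
    A=np.stack([v1,-v2],1);t=np.linalg.lstsq(A,o2-o1,rcond=None)[0]
    p,q=o1+v1*t[0],o2+v2*t[1];return (p+q)/2,np.linalg.norm(p-q)
w=cloud(T);ws=cloud(S)
# bowls, top
for nm,c,W in(('T',T,w),('S',S,ws)):
    hsv=cv2.cvtColor(c['color'],cv2.COLOR_RGB2HSV)
    m=((hsv[...,1]<60)&(hsv[...,2]>110)&(W[...,2]<0.06)&(W[...,2]>-.02)&(W[...,0]<0.95)&(abs(W[...,1])<.7)).astype('uint8')
    n,l,st,ce=cv2.connectedComponentsWithStats(m)
    for i in range(1,n):
        if st[i,4]>150:
            P=W[l==i];r=P[P[:,2]>.036]
            print(nm,ce[i].round(1),st[i],'rim',len(r))
            if len(r)>20:
                A=np.c_[2*r[:,:2],np.ones(len(r))];s=np.linalg.lstsq(A,(r[:,:2]**2).sum(1),rcond=None)[0]
                print('   circ',s[:2].round(4),np.sqrt(s[2]+s[0]**2+s[1]**2).round(4), 'zmax',r[:,2].max().round(3))
    r_=((hsv[...,0]<6)|(hsv[...,0]>174))&(hsv[...,1]>190)&(hsv[...,2]>90)&(W[...,2]>.2)
    n,l,st,ce=cv2.connectedComponentsWithStats(r_.astype('uint8'))
    for i in range(1,n):
        if st[i,4]>20:
            P=W[l==i];print(nm,'red',ce[i],st[i],np.nanmedian(P,0),np.nanmax(P[:,2]),np.nanmin(P[:,2]))
    # wheel rim: points z .245-.262
    q=(W[...,2]>.235)&(W[...,2]<.265)&(W[...,0]>.4)&(W[...,0]<.75)&(abs(W[...,1])<.3)
    P=W[q];print(nm,'wheel pts',len(P),P.mean(0),P.min(0),P.max(0))
    r=P
    for _ in range(4):
        A=np.c_[2*r[:,:2],np.ones(len(r))];s=np.linalg.lstsq(A,(r[:,:2]**2).sum(1),rcond=None)[0];R=np.sqrt(s[2]+s[0]**2+s[1]**2)
        r=P[abs(np.linalg.norm(P[:,:2]-s[:2],axis=1)-.085)<.012]
    print('  rim',s[:2],R,len(r))
    q=(W[...,2]>.04)&(W[...,2]<.085)&(W[...,0]>.38)&(W[...,0]<.7)&(W[...,1]<.12)&(W[...,1]>-.1)&(hsv[...,1]<70)
    n,l,st,ce=cv2.connectedComponentsWithStats(q.astype('uint8'))
    for i in range(1,n):
        if st[i,4]>40:P=W[l==i];print(nm,'sp?',ce[i],st[i],P.mean(0),P.min(0),P.max(0))
    # plinth top
    q=(W[...,2]>.055)&(W[...,2]<.069)&(hsv[...,1]>70)&(W[...,0]>.38)&(W[...,0]<.7)&(abs(W[...,1]-.05)<.2)
    P=W[q][:,:2].astype('f');
    print(nm,'plinth',len(P),cv2.minAreaRect(P), P.mean(0))
E
```

```text
T [355.6 155.2] [ 334  134   44   43 1500] rim 242
   circ [0.8463 0.0344] 0.052 zmax 0.048
T [143.7 174.2] [ 113  151   62   48 1484] rim 0
T [596.6 220. ] [588 197  31  41 310] rim 201
   circ [ 0.6977 -0.6187] 0.054 zmax 0.06
T [449.1 321.1] [ 427  299   45   45 1609] rim 264
   circ [ 0.4297 -0.201 ] 0.0519 zmax 0.05
T [307.2 368. ] [ 285  346   45   45 1626] rim 279
   circ [0.3104 0.1507] 0.0519 zmax 0.05
T [344.2 465.9] [330 454  31  26 261] rim 1
T red [397.83673469 296.48979592] [394 291  12  11  49] [ 0.49048498 -0.03114594  0.31360313] 0.3181856019571414 0.30690792240914666
T wheel pts 2505 [0.54231778 0.0354425  0.25214706] [ 0.44885431 -0.05806572  0.23551699] [0.63277466 0.12547351 0.26199116]
  rim [0.54143596 0.03364563] 0.08442112408214261 1806
T sp? [337.7826087  257.60144928] [327 245  32  40 138] [0.58274063 0.07776618 0.07300818] [0.51776723 0.02793069 0.05863495] [0.61413915 0.10413644 0.08339465]
T sp? [386.40650407 274.7398374 ] [375 251  23  40 246] [ 0.54217133 -0.041874    0.07166684] [ 0.50501036 -0.06792798  0.05533388] [ 0.60071763 -0.01400397  0.0846069
[... 1140 characters left out ...]
982]
  rim [0.54078175 0.027811  ] 0.08472307980660153 2480
S sp? [357.75104022 322.25034674] [ 301  280   90   79 1442] [ 0.53139522 -0.02571723  0.07148653] [ 0.46957669 -0.09987958  0.04091679] [0.65738297 0.11587143 0.08463879]
S sp? [338.2513089  317.85602094] [311 302  58  24 382] [0.51040625 0.00340303 0.07551299] [ 0.48856899 -0.02597384  0.06003887] [0.56771286 0.06898409 0.08499952]
S sp? [294.02139037 324.67379679] [286 318  17  14 187] [0.44626137 0.05330775 0.06886821] [0.43247551 0.0405909  0.06064135] [0.46568362 0.0730536  0.08491534]
S plinth 4681 ((0.5423678159713745, 0.06595303118228912), (0.36752960085868835, 0.2784271836280823), 88.77496337890625) [0.5102086  0.03331916]
```

View pics/crop0.png

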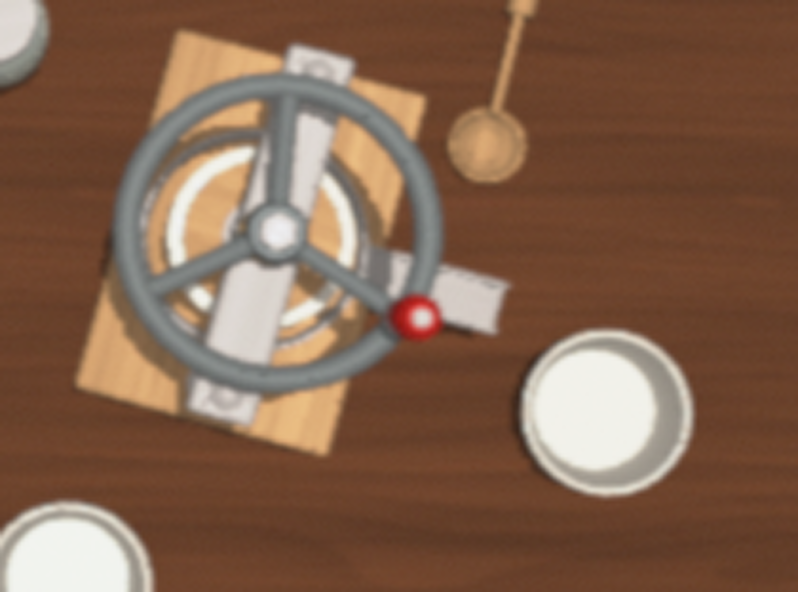

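```bash
python3 - <<'E'
from h import *
import pickle
S=pickle.load(open('side0.pkl','rb'))
crop=S['color'][190:390,250:450];cv2.imwrite('pics/crop1.png',cv2.cvtColor(cv2.resize(crop,None,fx=3,fy=3,interpolation=2),cv2.COLOR_RGB2BGR))
E
```

```text
(no output)
```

View pics/crop1.png

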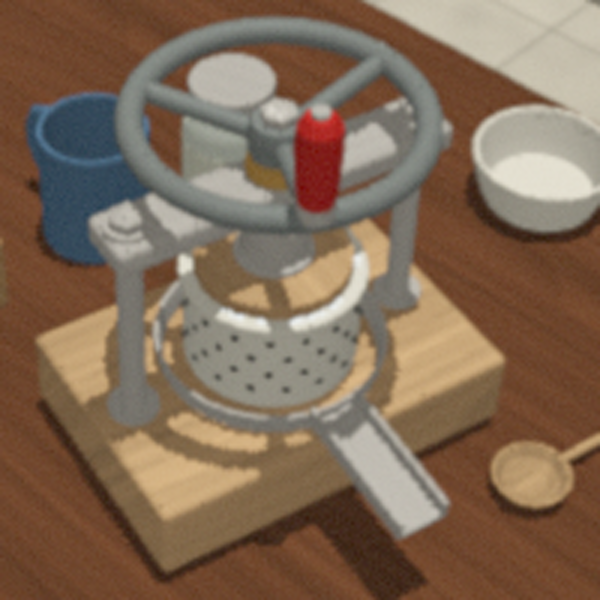

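```bash
python3 - <<'E'
from h import *
import pickle
T=pickle.load(open('top0.pkl','rb'));S=pickle.load(open('side0.pkl','rb'))
t=lambda x,y:(290+(x+.5)/3.8-.5,210+(y+.5)/3.7-.5)
s=lambda x,y:(250+(x+.5)/3-.5,190+(y+.5)/3-.5)
def two(a,b):
    o1,v1=ray(T,a);o2,v2=ray(S,b)
    A=np.stack([v1,-v2],1);k=np.linalg.lstsq(A,o2-o1,rcond=None)[0]
    p,q=o1+v1*k[0],o2+v2*k[1];return ((p+q)/2).round(4),np.linalg.norm(p-q).round(4)
print('hub',two(t(279,230),s(279,105)),onz(T,t(279,230),.257),onz(S,s(279,105),.257))
print('spA',two(t(509,284),s(448,508)),onz(T,t(509,284),.07),onz(S,s(448,508),.07))
print('spB',two(t(497,334),s(400,535)),onz(T,t(497,334),.067),onz(S,s(400,535),.067))
print('handletop',two(t(422,318),s(320,108)),onz(T,t(422,318),.319),onz(S,s(320,108),.319))
C=[onz(T,t(*p),.062)[:2] for p in((178,30),(427,97),(325,455),(77,385))]
D=[onz(S,s(*p),.062)[:2] for p in((503,358),(165,530),(37,342))]
print(np.array(C).round(4),np.mean(C,0),np.array(D).round(4))
C=np.array(C)
for a,b in((0,3),(1,2),(0,1),(3,2)): d=C[a]-C[b];print(np.linalg.norm(d),np.degrees(np.arctan2(d[1],d[0])))
D=np.array(D)
for a,b in((0,1),(2,1)): d=D[a]-D[b];print(np.linalg.norm(d),np.degrees(np.arctan2(d[1],d[0])))
E
```

```text
hub (array([0.543 , 0.0315, 0.2584]), np.float64(0.0019)) [0.54236336 0.03210312 0.257     ] [0.54510193 0.03209018 0.257     ]
spA (array([ 0.5153, -0.1336,  0.0721]), np.float64(0.0018)) [ 0.51473752 -0.13329046  0.07      ] [ 0.51741662 -0.13327238  0.07      ]
spB (array([ 0.4821, -0.1257,  0.0712]), np.float64(0.0013)) [ 0.48161069 -0.12602842  0.067     ] [ 0.48534467 -0.12432766  0.067     ]
handletop (array([ 0.4943, -0.0381,  0.3225]), np.float64(0.002)) [ 0.49354961 -0.03791478  0.319     ] [ 0.49853839 -0.03589046  0.319     ]
[[ 0.6827  0.0814]
 [ 0.6394 -0.0817]
 [ 0.4004 -0.0159]
 [ 0.4446  0.1446]] [0.54177273 0.03210886] [[ 0.6411 -0.0809]
 [ 0.3976 -0.0237]
 [ 0.4441  0.1396]]
0.24636636460487696 -14.867396062908712
0.24786623567284813 -15.410425595600294
0.16876717453018591 75.12572705545922
0.16642485950511507 74.6130888610582
0.25018989052753754 -13.228668070735438
0.16977829007121448 74.10690427231
```

Cross-checks:

| Item | Measured | Check |
|---|---|---|
| Hub | (0.5425, 0.032, 0.258) | Height matches |
| Press yaw | −15° | Agrees across the plinth edges and spout |
| Spout lip | (0.499, −0.128) | |
| Bowl | (0.4305, −0.2025) | Rim r ≈ 0.052; 101 mm from its place |
| Handle | (0.494, −0.038) | r = 0.085; wheel angle ≈ 1.91 |

The close crop (bowl right of the spout) confirms the choice. I'll push the bowl with two open fingertips.

```bash
cat >> h.py <<'E'
from scipy.spatial.transform import Rotation as Ro
def st():
    o=robot.get_obs();R=Ro.from_quat(o['tool_rot']).as_matrix()
    a=np.degrees(np.arctan2(R[1,0],R[0,0]))
    print('t',round(o['time'],2),'p',o['position'].round(4),'xang',a.round(1),'F',o['ft_force'].round(1),'q',o['q'].round(2),'w',round(o['grip_width'],4));return o,R,a
def rows(W,op,vmax=.058):
    """W: list of (x,y,z,xang deg); prints tool-frame steps"""
    o,R,a=st();p=o['position']
    cur=np.array([*p,a]);out=[]
    for w in W:
        w=np.array(w,float);d=w-cur;n=max(1,int(np.ceil(max(np.linalg.norm(d[:3])/vmax,abs(d[3])/10.))))
        for i in range(1,n+1): out.append(cur+d*i/n)
        cur=w
    for i in range(0,len(out),8):
        print('--');s=[]
        for q in out[i:i+8]:
            l=R.T@(q[:3]-p); print(f"{op},{l[0]:.3f},{l[1]:.3f},{l[2]:.3f},{-np.radians(q[3]-a):.3f},")
    print(len(out))
E
python3 - <<'E'
from h import *
rows([(.2,.56,.36,150),(.40,.24,.36,90),(.43,0.0,.36,47.4),(.375,-.262,.36,47.4)],.06)
E
```

```text
t 0.15 p [0.1403 0.6084 0.2014] xang 167.0 F [ 0.2 -0.   0.3] q [ 1.17  0.53  1.43 -0.    1.18 -0.18] w 0.0865
--
0.06,-0.017,-0.009,-0.040,0.074,
0.06,-0.035,-0.017,-0.079,0.148,
0.06,-0.052,-0.026,-0.119,0.223,
0.06,-0.069,-0.034,-0.159,0.297,
0.06,-0.107,-0.072,-0.159,0.446,
0.06,-0.145,-0.110,-0.158,0.596,
0.06,-0.183,-0.148,-0.158,0.746,
0.06,-0.222,-0.186,-0.158,0.895,
--
0.06,-0.260,-0.225,-0.158,1.045,
0.06,-0.298,-0.263,-0.158,1.194,
0.06,-0.336,-0.301,-0.158,1.344,
0.06,-0.353,-0.346,-0.158,1.493,
0.06,-0.369,-0.392,-0.158,1.641,
0.06,-0.386,-0.437,-0.158,1.790,
0.06,-0.402,-0.483,-0.158,1.939,
0.06,-0.419,-0.528,-0.158,2.088,
--
0.06,-0.420,-0.581,-0.158,2.088,
0.06,-0.421,-0.635,-0.158,2.088,
0.06,-0.422,-0.689,-0.158,2.088,
0.06,-0.423,-0.742,-0.157,2.088,
0.06,-0.424,-0.796,-0.157,2.088,
21
```

Request:
send_rows(steps=[0.06,-0.017,-0.009,-0.04,0.074,0.06,-0.035,-0.017,-0.08,0.148,0.06,-0.052,-0.026,-0.12,0.223,0.06,-0.069,-0.034,-0.16,0.297,0.06,-0.107,-0.072,-0.16,0.446,0.06,-0.145,-0.11,-0.16,0.596,0.06,-0.183,-0.148,-0.16,0.746,0.06,-0.222,-0.186,-0.16,0.895])

```text
time: 1.15
position: [0.3153, 0.3759, 0.3615]
tool_rot: [0.534, 0.846, -0.001, 0.0]
ft_force: [0.5, 1.5, 0.6]
grip_width: 0.0599
```

```bash
python3 - <<'E'
from h import *
rows([(.40,.24,.36,90),(.43,0.0,.36,47.4),(.375,-.262,.36,47.4)],.06)
E
```

```text
t 1.15 p [0.3153 0.3759 0.3615] xang 115.5 F [0.5 1.5 0.6] q [ 0.65  0.18  1.52 -0.    1.44  0.2 ] w 0.0599
--
0.06,-0.053,0.006,0.001,0.148,
0.06,-0.106,0.012,0.001,0.296,
0.06,-0.159,0.018,0.002,0.445,
0.06,-0.205,0.003,0.002,0.593,
0.06,-0.251,-0.012,0.002,0.742,
0.06,-0.297,-0.028,0.002,0.891,
0.06,-0.343,-0.043,0.002,1.039,
0.06,-0.389,-0.058,0.002,1.188,
--
0.06,-0.431,-0.091,0.002,1.188,
0.06,-0.474,-0.123,0.002,1.188,
0.06,-0.516,-0.156,0.002,1.188,
0.06,-0.559,-0.188,0.002,1.188,
0.06,-0.602,-0.220,0.003,1.188,
13
```

Request:
send_rows(steps=[0.06,-0.053,0.006,0.0,0.148,0.06,-0.106,0.012,0.0,0.296,0.06,-0.159,0.018,0.0,0.445,0.06,-0.205,0.003,0.0,0.593,0.06,-0.251,-0.012,0.0,0.742,0.06,-0.297,-0.028,0.0,0.891,0.06,-0.343,-0.043,0.0,1.039,0.06,-0.389,-0.058,0.0,1.188])

```text
time: 2.15
position: [0.43, -0.0017, 0.3619]
tool_rot: [0.917, 0.4, -0.001, 0.001]
ft_force: [0.5, 0.9, -1.2]
grip_width: 0.0599
```

```bash
python3 - <<'E'
from h import *
rows([(.375,-.262,.36,47.4)],.06)
E
```

```text
t 2.15 p [ 0.43   -0.0017  0.3619] xang 47.1 F [ 0.5  0.9 -1.2] q [-0.26  0.08  1.65 -0.    1.42  0.49] w 0.0599
--
0.06,-0.046,0.027,0.000,-0.001,
0.06,-0.091,0.055,0.001,-0.002,
0.06,-0.137,0.082,0.001,-0.003,
0.06,-0.183,0.109,0.002,-0.004,
0.06,-0.228,0.137,0.002,-0.005,
5
```

Request:
send_rows(steps=[0.06,-0.046,0.027,0.0,0.0,0.06,-0.091,0.055,0.0,-0.003,0.06,-0.137,0.082,0.0,-0.004,0.06,-0.183,0.11,0.0,-0.005,0.06,-0.228,0.137,0.06,-0.005,0.06,-0.228,0.137,0.12,-0.005,0.06,-0.228,0.137,0.18,-0.005,0.06,-0.228,0.137,0.24,-0.005])

```text
time: 3.15
position: [0.375, -0.2629, 0.127]
tool_rot: [0.916, 0.402, -0.0, 0.001]
ft_force: [0.7, -1.1, 0.0]
grip_width: 0.0603
```

```bash
python3 - <<'E'
from h import *
u=np.array([.677,.736])
b=np.array([.375,-.262]);
rows([(*b,.02,47.4)],.06)
for n in('top','side'):
    c=shot(n);save(c,n+'1.png')
E
```

```text
t 3.15 p [ 0.375  -0.2629  0.127 ] xang 47.3 F [ 0.7 -1.1  0. ] q [-0.86  0.43  1.92 -0.    0.79 -0.11] w 0.0603
--
0.06,0.000,-0.000,0.054,-0.000,
0.06,0.001,-0.001,0.107,-0.001,
2
```

View pics/side1.png

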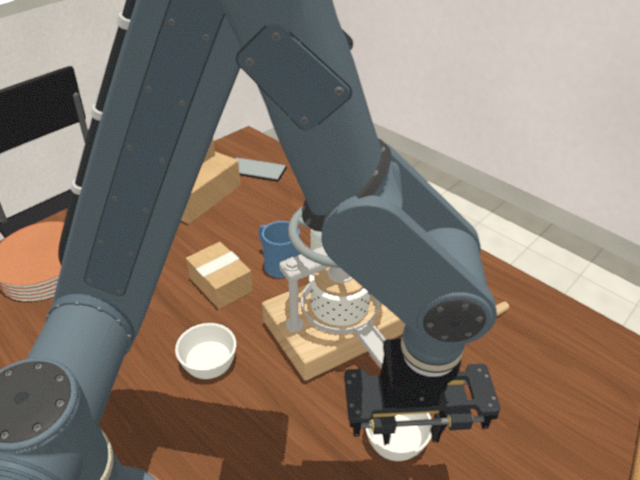

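View pics/top1.png

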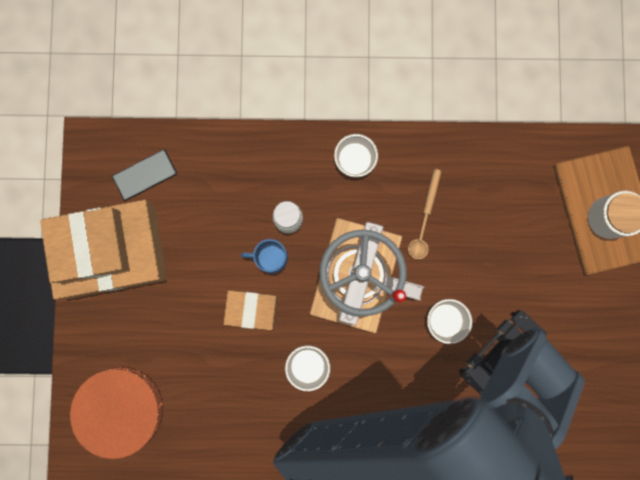

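Request:
send_rows(steps=[0.06,0.0,0.0,0.054,0.0,0.06,0.0,0.0,0.107,0.0,0.06,0.01,0.0,0.107,0.0,0.06,0.018,0.0,0.107,0.0,0.06,0.025,0.0,0.107,0.0,0.06,0.032,0.0,0.107,0.0,0.06,0.04,0.0,0.107,0.0,0.06,0.048,0.0,0.107,0.0])

```text
time: 4.25
position: [0.403, -0.222, 0.0165]
tool_rot: [0.916, 0.402, -0.003, -0.007]
ft_force: [-1.6, -3.0, 3.7]
grip_width: 0.06
```

Request:
send_rows(steps=[0.06,0.009,0.0,0.0,0.0,0.06,0.018,0.0,0.0,0.0,0.06,0.027,0.0,0.0,0.0,0.06,0.036,0.0,0.0,0.0,0.06,0.045,0.0,0.0,0.0,0.06,0.053,0.0,0.0,0.0,0.06,0.06,0.0,0.0,0.0,0.06,0.063,0.0,0.0,0.0])

```text
time: 5.25
position: [0.4459, -0.1752, 0.0164]
tool_rot: [0.916, 0.402, -0.003, -0.007]
ft_force: [-1.7, -1.6, 1.8]
grip_width: 0.0602
```

```bash
cat >> h.py <<'E'
def bowl(tag,lim=(.38,.6,-.3,-.05)):
    for n in('top','side'):
        c=shot(n);save(c,n+tag+'.png');W=cloud(c)
        hsv=cv2.cvtColor(c['color'],cv2.COLOR_RGB2HSV)
        m=(hsv[...,1]<50)&(hsv[...,2]>110)&(W[...,2]<.052)&(W[...,2]>.035)&(W[...,0]>lim[0])&(W[...,0]<lim[1])&(W[...,1]>lim[2])&(W[...,1]<lim[3])
        P=W[m];r=P
        for i in range(6):
            if len(r)<10: break
            A=np.c_[2*r[:,:2],np.ones(len(r))];s=np.linalg.lstsq(A,(r[:,:2]**2).sum(1),rcond=None)[0];R=np.sqrt(s[2]+s[0]**2+s[1]**2)
            d=np.linalg.norm(P[:,:2]-s[:2],axis=1)-R;r=P[abs(d)<.005]
        print(n,'bowl',s[:2].round(4),R.round(4),len(r),len(P))
E
python3 - <<'E'
from h import *
st();bowl('2')
E
```

```text
t 5.25 p [ 0.4459 -0.1752  0.0164] xang 47.4 F [-1.7 -1.6  1.8] q [-0.61  0.67  1.93  0.    0.56  0.13] w 0.0602
top bowl [ 0.4805 -0.1341] 0.0518 138 139
side bowl [ 0.4832 -0.1366] 0.0526 117 118
```

View pics/top2.png

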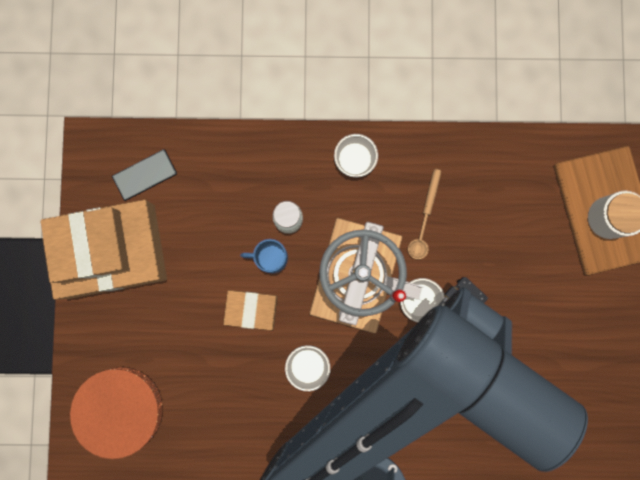

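View pics/side2.png

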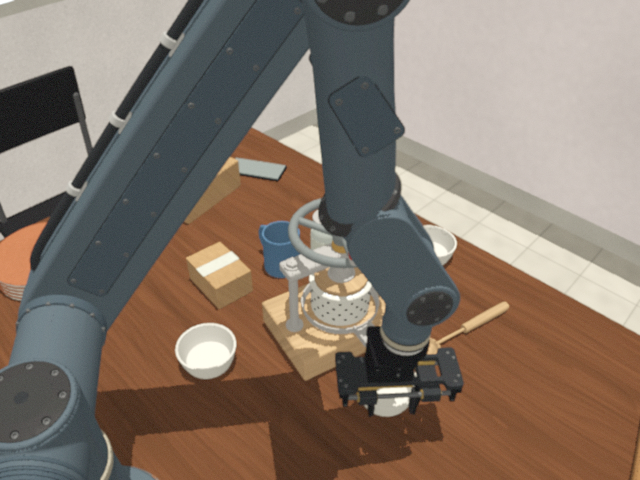

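The bowl is at about (0.482, −0.1355), with the TCP right behind it. About 18 mm is left along the push and 9 mm to the right, so I'll finish the push, back off and check.

Request:
send_rows(steps=[0.06,0.003,0.002,0.0,0.0,0.06,0.007,0.004,0.0,0.0,0.06,0.011,0.006,0.0,0.0,0.06,0.015,0.008,0.0,0.0,0.06,0.018,0.009,0.0,0.0,0.06,0.018,0.009,0.0,0.0])

```text
time: 6.1
position: [0.4653, -0.168, 0.0162]
tool_rot: [0.916, 0.402, -0.002, -0.006]
ft_force: [-1.1, -0.2, 1.1]
grip_width: 0.0604
```

```bash
python3 - <<'E'
from h import *
st();bowl('3')
E
```

```text
t 6.1 p [ 0.4653 -0.168   0.0162] xang 47.4 F [-1.1 -0.2  1.1] q [-0.57  0.68  1.89  0.01  0.59  0.16] w 0.0604
top bowl [ 0.5    -0.1263] 0.0519 127 127
side bowl [ 0.4965 -0.1365] 0.0443 119 123
```

Request:
send_rows(steps=[0.06,-0.01,0.0,0.0,0.0,0.06,-0.03,0.0,0.0,0.0,0.06,-0.06,0.0,0.0,0.0,0.0,-0.08,0.0,-0.05,0.0,0.0,-0.08,0.03,-0.11,0.0,0.0,-0.08,0.08,-0.17,0.0,0.0,-0.08,0.12,-0.23,0.0,0.0,-0.08,0.12,-0.29,0.0])

```text
time: 7.2
position: [0.4993, -0.3096, 0.2828]
tool_rot: [0.916, 0.401, -0.002, -0.006]
ft_force: [-0.1, -1.6, -0.5]
grip_width: 0.0179
```

```bash
python3 - <<'E'
from h import *
st();bowl('4')
for n in('top','side'):
    im=cv2.imread(f'pics/{n}4.png')
    cr=im[240:340,360:480] if n=='top' else im[200:460,280:480]
    f=6 if n=='top' else 2.3
    cv2.imwrite(f'pics/c{n}4.png',cv2.resize(cr,None,fx=f,fy=f,interpolation=2))
E
```

```text
t 7.2 p [ 0.4993 -0.3096  0.2828] xang 47.3 F [-0.1 -1.6 -0.5] q [-0.75  0.4   1.42  0.    1.33 -0.  ] w 0.0179
top bowl [ 0.4999 -0.1263] 0.0519 229 229
side bowl [ 0.5019 -0.13  ] 0.0521 522 525
```

View pics/ctop4.png

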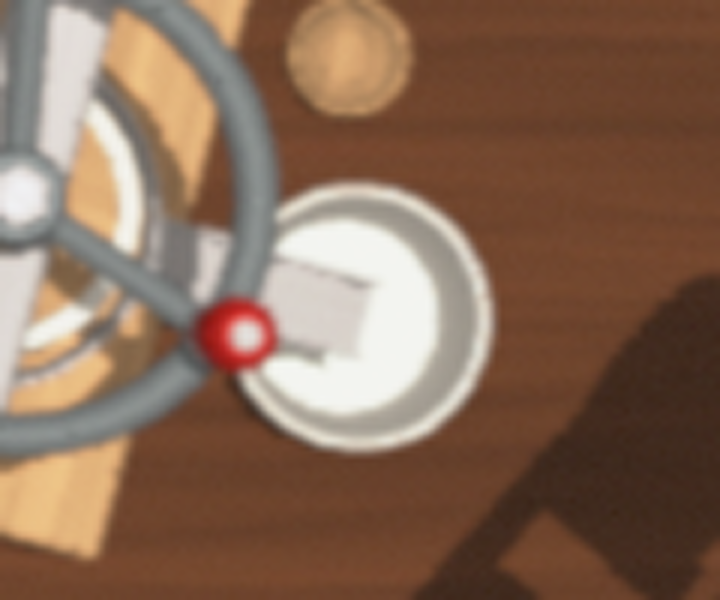

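View pics/side4.png

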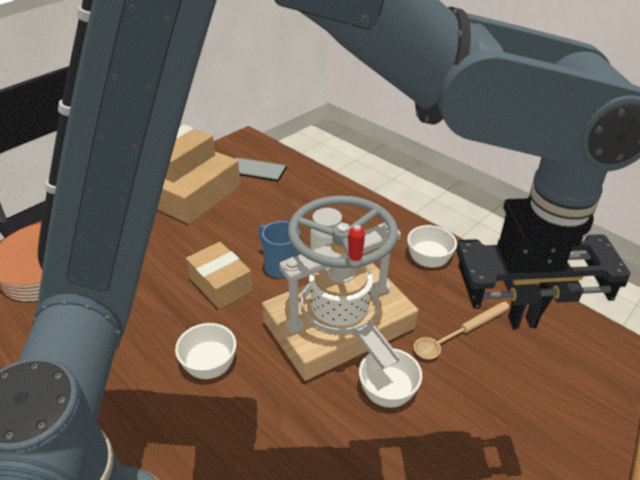

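The bowl stands at (0.501, −0.128), within about 2 mm of the lip. The red handle is still at top pixel (399.5, 295.5), and the other objects look unmoved. Next I'll shut the fingers and go behind the handle on its counter-clockwise side, over the wheel.

```bash
cat >> h.py <<'E'
C=np.array([.5428,.032])
def redpix(fn):
    im=cv2.cvtColor(cv2.imread('pics/'+fn),cv2.COLOR_BGR2HSV)
    r=((im[...,0]<6)|(im[...,0]>174))&(im[...,1]>170)&(im[...,2]>70)
    r[:,:200]=0;r[:, 480:]=0
    n,l,s,ce=cv2.connectedComponentsWithStats(r.astype('uint8'))
    if n<2: return None
    i=1+np.argmax(s[1:,4]);return ce[i].round(2),s[i].tolist()
def P(th,d,face=1,lag=0,z=.278,r=.085):
    """pusher pose for handle angle th deg, distance d behind"""
    t=np.radians(th);h=C+r*np.array([np.cos(t),np.sin(t)]);b=np.array([-np.sin(t),np.cos(t)])
    p=h+b*d; return (*p,z,th-90+(0 if face>0 else 180)+lag)
E
python3 - <<'E'
from h import *
for f in('top0.png','side0.png','top4.png','side4.png'):print(f,redpix(f))
p=P(-124.7+360,.042);print(p)
rows([(p[0],p[1],.38,p[3])],0)
E
```

```text
top0.png (array([398.21, 296.26]), [393, 290, 14, 12, 73])
side0.png (array([355.68, 243.42]), [349, 227, 15, 33, 409])
top4.png (array([397.05, 295.5 ]), [393, 290, 11, 12, 60])
side4.png (array([355.65, 243.42]), [349, 228, 15, 32, 402])
(np.float64(0.5289412902316691), np.float64(-0.061791983471708146), 0.278, 145.3)
t 7.3 p [ 0.5031 -0.3127  0.2894] xang 47.3 F [-0.1 -0.5  0.4] q [-0.75  0.39  1.41  0.    1.33 -0.  ] w 0.0095
--
0,0.020,-0.015,-0.009,-0.171,
0,0.040,-0.030,-0.018,-0.342,
0,0.061,-0.045,-0.027,-0.513,
0,0.081,-0.060,-0.036,-0.684,
0,0.101,-0.075,-0.046,-0.855,
0,0.121,-0.090,-0.055,-1.026,
0,0.141,-0.105,-0.064,-1.197,
0,0.162,-0.121,-0.073,-1.368,
--
0,0.182,-0.136,-0.082,-1.539,
0,0.202,-0.151,-0.091,-1.710,
10
```

Request:
send_rows(steps=[0,0.02,-0.015,-0.04,-0.171,0,0.04,-0.03,-0.08,-0.342,0,0.06,-0.045,-0.09,-0.513,0,0.081,-0.06,-0.09,-0.684,0,0.101,-0.075,-0.09,-0.855,0,0.121,-0.09,-0.09,-1.026,0,0.141,-0.105,-0.09,-1.197,0,0.162,-0.121,-0.09,-1.368])

```text
time: 8.3
position: [0.5231, -0.1108, 0.3779]
tool_rot: [0.454, 0.891, 0.0, 0.002]
ft_force: [0.4, 0.1, 0.2]
grip_width: 0.0004
```

```bash
python3 - <<'E'
from h import *
p=P(-124.7+360,.042)
rows([(p[0],p[1],.38,p[3]),p],0)
E
```

```text
t 8.3 p [ 0.5231 -0.1108  0.3779] xang 126.0 F [0.4 0.1 0.2] q [-0.42  0.24  1.4   0.    1.5  -1.05] w 0.0004
--
0,0.018,0.017,-0.001,-0.169,
0,0.036,0.033,-0.002,-0.337,
0,0.036,0.033,0.049,-0.337,
0,0.037,0.033,0.100,-0.337,
4
```

Request:
send_rows(steps=[0,0.018,0.017,0.0,-0.169,0,0.036,0.033,0.0,-0.337,0,0.036,0.033,0.0,-0.337,0,0.036,0.033,0.05,-0.337,0,0.036,0.033,0.085,-0.337,0,0.036,0.033,0.1,-0.337,0,0.036,0.033,0.1,-0.337])

```text
time: 9.18
position: [0.5288, -0.0632, 0.2771]
tool_rot: [0.299, 0.954, -0.0, 0.001]
ft_force: [0.9, 0.2, 0.3]
grip_width: 0.0005
```

```bash
python3 - <<'E'
from h import *
t0=-124.7+360
rows([P(t0,.032),P(t0,.024)]+[P(t0-5*i,.022) for i in range(1,9)],0)
c=shot('side');save(c,'side5.png')
E
```

```text
t 9.18 p [ 0.5288 -0.0632  0.2771] xang 145.2 F [0.9 0.2 0.3] q [-0.33  0.32  1.57 -0.    1.25 -1.29] w 0.0005
--
0,0.011,0.001,-0.001,-0.002,
0,0.019,0.001,-0.001,-0.002,
0,0.028,-0.000,-0.001,0.085,
0,0.036,-0.001,-0.001,0.172,
0,0.043,-0.002,-0.001,0.260,
0,0.051,-0.001,-0.001,0.347,
0,0.059,-0.000,-0.001,0.434,
0,0.066,0.001,-0.001,0.521,
--
0,0.073,0.004,-0.001,0.609,
0,0.080,0.007,-0.001,0.696,
10
```

View pics/side5.png

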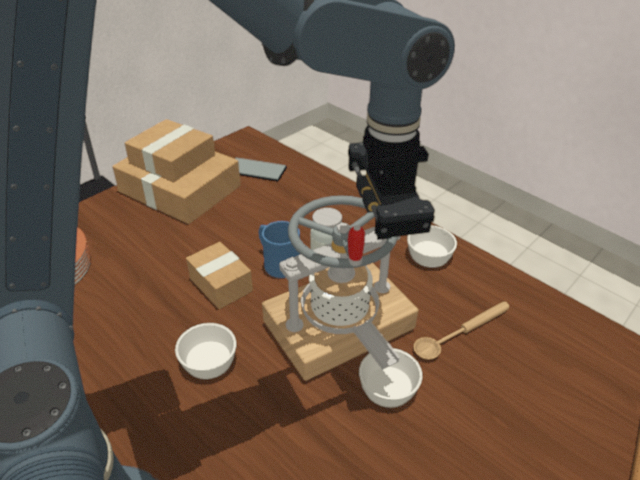

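The fingers stand behind the handle at rim-clear height. I'll start the push.

Request:
send_rows(steps=[0,0.01,0.001,0.0,0.0,0,0.019,0.001,0.0,0.0,0,0.028,0.0,0.0,0.085,0,0.036,-0.001,0.0,0.172,0,0.043,-0.002,0.0,0.26,0,0.051,-0.001,0.0,0.347,0,0.059,0.0,0.0,0.434,0,0.066,0.001,0.0,0.521])

```text
time: 10.22
position: [0.4776, -0.0266, 0.2794]
tool_rot: [0.536, 0.844, -0.0, 0.007]
ft_force: [2.3, -4.4, -1.3]
grip_width: 0.0001
```

```bash
cat >> h.py <<'E'
def go(a,b,step=5,d=.022,face=1,z=.278):
    n=int(round(abs(a-b)/step));rows([P(a+(b-a)*i/n,d,face,0,z) for i in range(1,n+1)],0)
def here(face=1,d=.022):
    o=robot.get_obs();v=o['position'][:2]-C;r=np.linalg.norm(v)
    print('pusher ang',np.degrees(np.arctan2(v[1],v[0])).round(1),'r',r.round(4),'implied th',(np.degrees(np.arctan2(v[1],v[0])-np.arctan2(d,.085))).round(1))
E
python3 - <<'E'
from h import *
t0=-124.7+360
here();go(t0-30,t0-70)
c=shot('top');save(c,'top6.png');print(redpix('top6.png'))
E
```

```text
pusher ang -138.1 r 0.0877 implied th -152.6
t 10.22 p [ 0.4776 -0.0266  0.2794] xang 115.2 F [ 2.3 -4.4 -1.3] q [-0.29  0.23  1.69 -0.    1.21 -0.73] w 0.0001
--
0,0.011,-0.003,0.001,0.086,
0,0.018,-0.004,0.001,0.173,
0,0.026,-0.004,0.001,0.260,
0,0.033,-0.003,0.001,0.348,
0,0.041,-0.002,0.001,0.435,
0,0.049,-0.001,0.001,0.522,
0,0.056,0.002,0.001,0.609,
0,0.063,0.005,0.001,0.697,
8
None
```

View pics/top6.png

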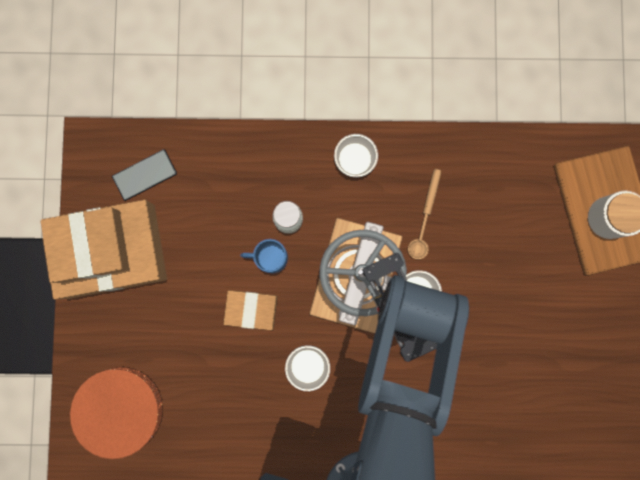

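Force is about 5 N against the motion and the spokes have turned, so the handle is following. Continuing.

Request:
send_rows(steps=[0,0.011,-0.003,0.001,0.086,0,0.018,-0.004,0.001,0.173,0,0.026,-0.004,0.001,0.26,0,0.033,-0.003,0.001,0.348,0,0.041,-0.002,0.001,0.435,0,0.049,-0.001,0.001,0.522,0,0.056,0.002,0.001,0.609,0,0.063,0.005,0.001,0.697])

```text
time: 11.28
position: [0.4548, 0.0319, 0.2786]
tool_rot: [0.793, 0.609, 0.001, 0.008]
ft_force: [1.1, -5.9, -0.2]
grip_width: 0.0006
```

```bash
python3 - <<'E'
from h import *
t0=-124.7+360
here();go(t0-70,t0-110)
c=shot('side');save(c,'side7.png')
E
```

```text
pusher ang -179.9 r 0.088 implied th -194.4
t 11.28 p [0.4548 0.0319 0.2786] xang 75.1 F [ 1.1 -5.9 -0.2] q [-0.17  0.19  1.74 -0.01  1.19  0.09] w 0.0006
--
0,0.008,-0.002,0.001,0.084,
0,0.016,-0.003,0.000,0.171,
0,0.023,-0.003,0.000,0.258,
0,0.031,-0.002,0.000,0.346,
0,0.038,-0.001,0.000,0.433,
0,0.046,0.000,0.000,0.520,
0,0.053,0.003,0.000,0.607,
0,0.060,0.006,0.000,0.695,
8
```

View pics/side7.png

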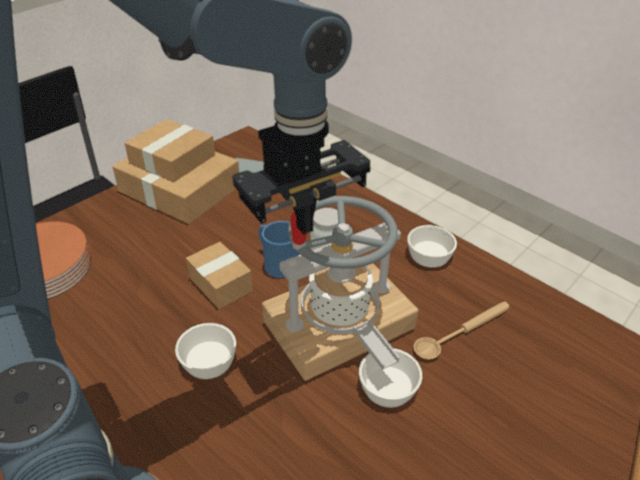

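Request:
send_rows(steps=[0,0.008,-0.002,0.0,0.084,0,0.016,-0.003,0.0,0.171,0,0.023,-0.003,0.0,0.258,0,0.031,-0.002,0.0,0.346,0,0.038,-0.001,0.0,0.433,0,0.046,0.0,0.0,0.52,0,0.053,0.003,0.0,0.607,0,0.06,0.006,0.0,0.695])

```text
time: 12.32
position: [0.4731, 0.0885, 0.2781]
tool_rot: [0.953, 0.302, 0.001, 0.007]
ft_force: [-3.9, -4.2, 0.5]
grip_width: 0.0006
```

```bash
python3 - <<'E'
from h import *
t0=-124.7+360
here();go(t0-110,t0-150)
E
```

```text
pusher ang 141.0 r 0.0897 implied th 126.5
t 12.32 p [0.4731 0.0885 0.2781] xang 35.1 F [-3.9 -4.2  0.5] q [-0.04  0.24  1.68 -0.01  1.21  0.92] w 0.0006
--
0,0.010,-0.000,0.000,0.084,
0,0.017,-0.001,0.000,0.172,
0,0.025,-0.002,0.000,0.259,
0,0.033,-0.001,0.000,0.346,
0,0.040,-0.000,0.000,0.433,
0,0.048,0.002,0.000,0.521,
0,0.055,0.004,0.000,0.608,
0,0.062,0.007,0.000,0.695,
8
```

Request:
send_rows(steps=[0,0.01,0.0,0.0,0.084,0,0.017,-0.001,0.0,0.172,0,0.025,-0.002,0.0,0.259,0,0.033,-0.001,0.0,0.346,0,0.04,0.0,0.0,0.433,0,0.048,0.002,0.0,0.521,0,0.055,0.004,0.0,0.608,0,0.062,0.007,0.0,0.695])

```text
time: 13.32
position: [0.5237, 0.1189, 0.2776]
tool_rot: [0.999, -0.041, -0.001, 0.006]
ft_force: [-5.7, 1.0, 0.5]
grip_width: 0.0003
```

```bash
python3 - <<'E'
from h import *
t0=-124.7+360
here();go(t0-150,t0-190)
c=shot('side');save(c,'side8.png')
E
```

```text
pusher ang 102.4 r 0.0889 implied th 87.9
t 13.32 p [0.5237 0.1189 0.2776] xang -4.7 F [-5.7  1.   0.5] q [ 0.02  0.33  1.55 -0.01  1.27  1.68] w 0.0003
--
0,0.012,-0.002,-0.000,0.087,
0,0.019,-0.003,-0.000,0.174,
0,0.027,-0.003,-0.000,0.262,
0,0.035,-0.002,-0.000,0.349,
0,0.042,-0.001,-0.000,0.436,
0,0.050,0.000,-0.000,0.523,
0,0.057,0.003,-0.000,0.611,
0,0.064,0.006,-0.000,0.698,
8
```

View pics/side8.png

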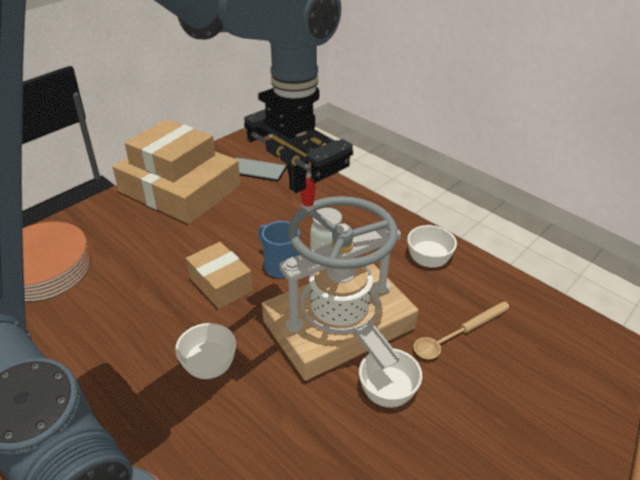

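Good; the handle is at about half-way minus. Continuing.

Request:
send_rows(steps=[0,0.012,-0.002,0.0,0.087,0,0.019,-0.003,0.0,0.174,0,0.027,-0.003,0.0,0.262,0,0.035,-0.002,0.0,0.349,0,0.042,-0.001,0.0,0.436,0,0.05,0.0,0.0,0.523,0,0.057,0.003,0.0,0.611,0,0.064,0.006,0.0,0.698])

```text
time: 14.38
position: [0.5855, 0.11, 0.2774]
tool_rot: [0.924, -0.381, -0.002, 0.005]
ft_force: [-3.6, 3.6, -0.1]
grip_width: 0.0005
```

```bash
python3 - <<'E'
from h import *
t0=-124.7+360
here()
# back off, lift
p=P(t0-190,.045,1);q=P(t0-190,.045,-1)
print(p,q)
rows([p,(p[0],p[1],.37,p[3])],0)
E
```

```text
pusher ang 61.3 r 0.0889 implied th 46.8
(np.float64(0.5706025734146081), np.float64(0.12407071690567704), 0.278, -44.69999999999999) (np.float64(0.5706025734146081), np.float64(0.12407071690567704), 0.278, 135.3)
t 14.38 p [0.5855 0.11   0.2774] xang -44.8 F [-3.6  3.6 -0.1] q [ 0.    0.42  1.41 -0.01  1.32  2.36] w 0.0005
--
0,-0.020,0.000,-0.001,-0.002,
0,-0.020,0.001,-0.047,-0.002,
0,-0.020,0.001,-0.093,-0.002,
3
```

Request:
send_rows(steps=[0,-0.02,0.0,0.0,0.0,0,-0.024,0.0,-0.04,-0.1,0,-0.024,0.0,-0.05,-0.28,0,-0.024,0.0,-0.05,-0.46,0,-0.024,0.0,-0.05,-0.64,0,-0.024,0.0,-0.05,-0.82,0,-0.024,0.0,-0.05,-1.0,0,-0.024,0.0,-0.05,-1.18])

```text
time: 15.38
position: [0.5675, 0.1285, 0.3279]
tool_rot: [0.979, 0.203, -0.003, 0.003]
ft_force: [-0.4, -0.2, 0.3]
grip_width: 0.0003
```

Request:
send_rows(steps=[0,0.0,0.0,0.0,-0.18,0,0.0,0.0,0.0,-0.36,0,0.0,0.0,0.0,-0.54,0,0.0,0.0,0.0,-0.72,0,0.0,0.0,0.0,-0.9,0,0.0,0.0,0.0,-1.08,0,0.0,0.0,0.0,-1.26,0,0.0,0.0,0.0,-1.44])

```text
time: 16.38
position: [0.5662, 0.1297, 0.3285]
tool_rot: [0.599, 0.801, -0.004, -0.0]
ft_force: [-0.2, 0.1, -0.1]
grip_width: 0.0003
```

```bash
python3 - <<'E'
from h import *
t0=-124.7+360
q=P(t0-190,.045,-1)
rows([(q[0],q[1],.325,q[3]),q],0)
here()
for n in ('side','top'): 
    c=shot(n);save(c,n+'9.png');print(redpix(n+'9.png'))
    W=cloud(c);hsv=cv2.cvtColor(c['color'],cv2.COLOR_RGB2HSV)
    m=((hsv[...,0]<6)|(hsv[...,0]>174))&(hsv[...,1]>170)&(hsv[...,2]>70)&(W[...,2]>.25)
    v=np.nanmedian(W[m],0);d=v[:2]-C;print(v,np.linalg.norm(d),np.degrees(np.arctan2(d[1],d[0])))
E
```

```text
t 16.38 p [0.5662 0.1297 0.3285] xang 106.5 F [-0.2  0.1 -0.1] q [ 0.04  0.35  1.37 -0.01  1.42 -0.25] w 0.0003
--
0,-0.002,0.001,0.001,-0.168,
0,-0.004,0.002,0.002,-0.336,
0,-0.007,0.003,0.003,-0.503,
0,-0.006,0.003,0.050,-0.503,
4
pusher ang 76.5 r 0.1004 implied th 62.0
(array([339.08, 183.03]), [332, 170, 15, 28, 343])
[0.59398763 0.08696665 0.29194674] 0.07510996026378047 47.03883310590438
None
[nan nan nan] nan nan
  return np.nanmean(a, axis, out=out, keepdims=keepdims)
```

View pics/side9.png

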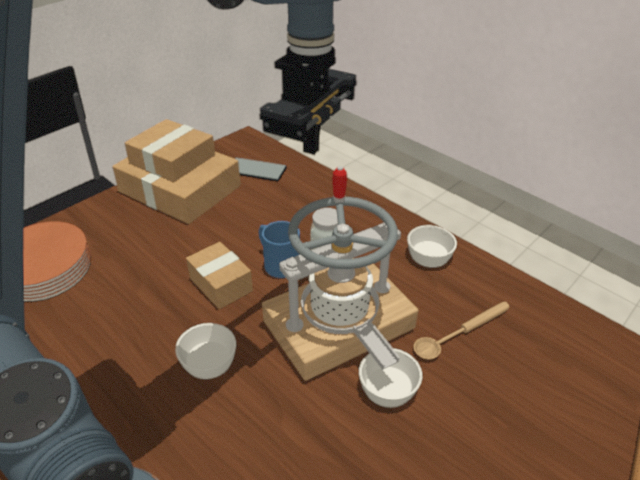

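The handle is at about 47°, roughly 188° done, and the fingers are free of it. I'll go down behind it for stroke two.

Request:
send_rows(steps=[0,-0.002,0.001,0.0,-0.168,0,-0.004,0.002,0.0,-0.336,0,-0.007,0.003,0.02,-0.503,0,-0.006,0.003,0.04,-0.503,0,-0.006,0.003,0.052,-0.503,0,-0.006,0.003,0.052,-0.503])

```text
time: 17.23
position: [0.5698, 0.1246, 0.2758]
tool_rot: [0.384, 0.923, -0.004, -0.002]
ft_force: [0.5, 0.8, -0.5]
grip_width: 0.0006
```

```bash
python3 - <<'E'
from h import *
W=[P(47,.035,-1),P(47,.026,-1)]+[P(47-5*i,.022,-1) for i in range(1,7)]
rows(W,0);here()
E
```

```text
t 17.23 p [0.5698 0.1246 0.2758] xang 134.9 F [ 0.5  0.8 -0.5] q [ 0.03  0.4   1.44 -0.01  1.31 -0.75] w 0.0006
--
0,-0.008,-0.001,-0.002,-0.037,
0,-0.017,-0.000,-0.002,-0.037,
0,-0.029,0.002,-0.002,0.050,
0,-0.036,0.003,-0.002,0.137,
0,-0.044,0.003,-0.002,0.224,
0,-0.052,0.003,-0.002,0.312,
0,-0.059,0.002,-0.002,0.399,
0,-0.067,0.001,-0.002,0.486,
8
pusher ang 73.8 r 0.0964 implied th 59.2
```

Request:
send_rows(steps=[0,-0.008,-0.001,-0.001,-0.037,0,-0.017,0.0,-0.001,-0.037,0,-0.027,0.002,-0.001,0.05,0,-0.036,0.003,-0.001,0.137,0,-0.044,0.003,-0.001,0.224,0,-0.052,0.003,-0.001,0.312,0,-0.059,0.002,-0.001,0.399,0,-0.067,0.001,-0.001,0.486])

```text
time: 18.23
position: [0.6177, 0.0803, 0.2775]
tool_rot: [0.596, 0.803, -0.002, -0.002]
ft_force: [-2.4, 5.0, -0.1]
grip_width: 0.0006
```

```bash
python3 - <<'E'
from h import *
here();go(17,-23,face=-1,z=.277)
E
```

```text
pusher ang 32.8 r 0.0891 implied th 18.3
t 18.23 p [0.6177 0.0803 0.2775] xang 106.8 F [-2.4  5.  -0.1] q [-0.05  0.46  1.34 -0.    1.35 -0.34] w 0.0006
--
0,-0.010,0.001,0.000,0.084,
0,-0.017,0.002,0.000,0.171,
0,-0.025,0.002,0.000,0.259,
0,-0.033,0.002,0.000,0.346,
0,-0.040,0.001,0.000,0.433,
0,-0.048,-0.001,0.000,0.520,
0,-0.055,-0.003,0.000,0.608,
0,-0.062,-0.006,0.000,0.695,
8
```

Request:
send_rows(steps=[0,-0.01,0.001,0.0,0.084,0,-0.017,0.002,0.0,0.171,0,-0.025,0.002,0.0,0.259,0,-0.033,0.002,0.0,0.346,0,-0.04,0.001,0.0,0.433,0,-0.048,-0.001,0.0,0.52,0,-0.055,-0.003,0.0,0.608,0,-0.062,-0.006,0.0,0.695])

```text
time: 19.23
position: [0.6314, 0.0214, 0.2776]
tool_rot: [0.835, 0.551, -0.001, -0.003]
ft_force: [3.0, 5.0, -2.8]
grip_width: 0.0009
```

```bash
python3 - <<'E'
from h import *
here();go(-23,-63,face=-1,z=.276)
E
```

```text
pusher ang -6.8 r 0.0892 implied th -21.3
t 19.23 p [0.6314 0.0214 0.2776] xang 66.8 F [ 3.   5.  -2.8] q [-0.14  0.47  1.32  0.    1.36  0.26] w 0.0009
--
0,-0.010,0.001,0.002,0.084,
0,-0.018,0.002,0.002,0.171,
0,-0.026,0.002,0.002,0.258,
0,-0.033,0.002,0.002,0.346,
0,-0.041,0.001,0.002,0.433,
0,-0.048,-0.001,0.002,0.520,
0,-0.056,-0.003,0.001,0.607,
0,-0.063,-0.006,0.002,0.695,
8
```

Request:
send_rows(steps=[0,-0.01,0.001,0.001,0.084,0,-0.018,0.002,0.001,0.171,0,-0.026,0.002,0.001,0.258,0,-0.033,0.002,0.001,0.346,0,-0.041,0.001,0.001,0.433,0,-0.048,-0.001,0.001,0.52,0,-0.056,-0.003,0.001,0.607,0,-0.063,-0.006,0.001,0.695])

```text
time: 20.23
position: [0.6038, -0.0333, 0.2771]
tool_rot: [0.973, 0.231, 0.002, -0.003]
ft_force: [4.6, 3.3, -3.5]
grip_width: 0.0005
```

```bash
python3 - <<'E'
from h import *
here();go(-63,-103,face=-1,z=.276)
E
```

```text
pusher ang -46.9 r 0.0894 implied th -61.4
t 20.23 p [ 0.6038 -0.0333  0.2771] xang 26.7 F [ 4.6  3.3 -3.5] q [-0.24  0.42  1.4   0.01  1.32  0.86] w 0.0005
--
0,-0.010,0.001,0.001,0.083,
0,-0.018,0.002,0.001,0.170,
0,-0.025,0.002,0.001,0.257,
0,-0.033,0.002,0.001,0.345,
0,-0.041,0.001,0.001,0.432,
0,-0.048,-0.001,0.001,0.519,
0,-0.055,-0.003,0.001,0.606,
0,-0.063,-0.006,0.001,0.694,
8
```

Request:
send_rows(steps=[0,-0.01,0.001,0.001,0.083,0,-0.018,0.002,0.001,0.17,0,-0.025,0.002,0.001,0.257,0,-0.033,0.002,0.001,0.345,0,-0.041,0.001,0.001,0.432,0,-0.048,-0.001,0.001,0.519,0,-0.055,-0.003,0.001,0.606,0,-0.063,-0.006,0.001,0.694])

```text
time: 21.22
position: [0.5485, -0.057, 0.2768]
tool_rot: [0.993, -0.116, 0.005, -0.003]
ft_force: [5.5, 0.4, -3.2]
grip_width: 0.0007
```

```bash
python3 - <<'E'
from h import *
here();go(-103,-118,face=-1,z=.276)
for n in ('side','top'):
    c=shot(n);save(c,n+'10.png');print(redpix(n+'10.png'))
E
```

```text
pusher ang -86.4 r 0.0892 implied th -100.9
t 21.23 p [ 0.5485 -0.057   0.2768] xang -13.3 F [ 5.5  0.4 -3.2] q [-0.31  0.34  1.53  0.01  1.26  1.49] w 0.0007
--
0,-0.011,0.001,0.001,0.082,
0,-0.019,0.002,0.001,0.170,
0,-0.026,0.002,0.000,0.257,
3
(array([376.02, 239.56]), [369, 223, 17, 33, 407])
None
```

View pics/side10.png

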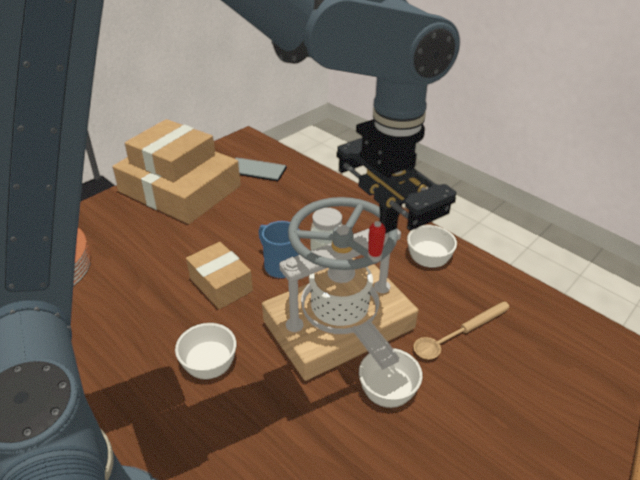

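```bash
cat >> h.py <<'E'
import pickle
def uside(th,z=.290):
    c=pickle.load(open('side0.pkl','rb'));E=np.linalg.inv(c['extrinsics'])
    t=np.radians(th);p=E[:3,:3]@np.array([C[0]+.085*np.cos(t),C[1]+.085*np.sin(t),z])+E[:3,3]
    s=p[:2]/p[2];s=s*(1+c['k1']*(s@s));K=c['intrinsics'];return K[0,0]*s[0]+K[0,2],K[1,1]*s[1]+K[1,2]
E
python3 - <<'E'
from h import *
for th in(-124.7,-120,-115,-110,-105,-100):print(th,np.round(uside(th),1),np.round(uside(th,.286),1))
E
```

```text
-124.7 [354.6 242.3] [354.5 244.3]
-120 [359.  241.6] [358.9 243.6]
-115 [363.5 240.7] [363.4 242.7]
-110 [367.8 239.5] [367.7 241.5]
-105 [371.9 238.1] [371.7 240.1]
-100 [375.7 236.4] [375.5 238.4]
```

Request:
send_rows(steps=[0,-0.008,0.001,0.0,0.06,0,-0.014,0.002,0.0,0.12,0,-0.02,0.002,0.0,0.18,0,-0.026,0.002,0.0,0.257,0,-0.026,0.002,0.0,0.257])

```text
time: 21.95
position: [0.5229, -0.0537, 0.2771]
tool_rot: [0.971, -0.24, 0.005, -0.003]
ft_force: [4.4, -1.6, -4.0]
grip_width: 0.0005
```

```bash
python3 - <<'E'
from h import *
here();go(-118,-126,step=2.5,face=-1,z=.276)
for n in ('side','top'):
    c=shot(n);save(c,n+'11.png');print(redpix(n+'11.png'))
E
```

```text
pusher ang -103.1 r 0.088 implied th -117.6
t 21.95 p [ 0.5229 -0.0537  0.2771] xang -27.8 F [ 4.4 -1.6 -4. ] q [-0.32  0.3   1.59  0.01  1.24  1.73] w 0.0005
--
0,-0.005,0.001,0.001,0.050,
0,-0.009,0.002,0.001,0.097,
0,-0.013,0.002,0.001,0.143,
3
(array([361.4 , 244.28]), [354, 228, 17, 33, 424])
None
```

Request:
send_rows(steps=[0,-0.003,0.001,0.0,0.03,0,-0.006,0.001,0.0,0.06,0,-0.008,0.001,0.0,0.09,0,-0.008,0.001,0.0,0.1,0,-0.008,0.001,0.0,0.1])

```text
time: 22.68
position: [0.516, -0.0516, 0.2772]
tool_rot: [0.958, -0.288, 0.006, -0.003]
ft_force: [4.5, -2.8, -2.1]
grip_width: 0.0004
```

```bash
python3 - <<'E'
from h import *
here();st()
for n in ('side',):
  for k in 'ab':
    c=shot(n);save(c,n+'12'+k+'.png');print(redpix(n+'12'+k+'.png'))
E
```

```text
pusher ang -107.8 r 0.0878 implied th -122.3
t 22.68 p [ 0.516  -0.0516  0.2772] xang -33.5 F [ 4.5 -2.8 -2.1] q [-0.32  0.29  1.61  0.01  1.23  1.83] w 0.0004
(array([357.09, 245.27]), [350, 228, 16, 34, 413])
(array([357.  , 245.34]), [350, 229, 16, 33, 414])
```

Request:
send_rows(steps=[0,-0.001,0.0,0.0,0.01,0,-0.0025,0.0,0.0,0.02,0,-0.0025,0.0,0.0,0.03])

```text
time: 23.15
position: [0.5143, -0.0509, 0.2773]
tool_rot: [0.953, -0.302, 0.006, -0.003]
ft_force: [4.5, -3.4, -2.9]
grip_width: 0.0005
```

```bash
python3 - <<'E'
from h import *
here();st()
for n in ('side',):
  for k in 'ab':
    c=shot(n);save(c,n+'13'+k+'.png');print(redpix(n+'13'+k+'.png'))
E
```

```text
pusher ang -109.0 r 0.0877 implied th -123.5
t 23.15 p [ 0.5143 -0.0509  0.2773] xang -35.2 F [ 4.5 -3.4 -2.9] q [-0.32  0.29  1.61  0.01  1.23  1.86] w 0.0005
(array([355.55, 246.09]), [349, 230, 15, 32, 392])
(array([355.58, 246.14]), [349, 231, 15, 31, 390])
```

Side pixel u is 355.55 against 355.6 wanted. I'll back off, lift and check from above.

Request:
send_rows(steps=[0,0.01,0.0,0.0,0.0,0,0.025,0.0,0.0,0.0,0,0.03,0.0,-0.04,0.0,0,0.03,0.0,-0.1,0.0,0,0.05,0.04,-0.12,0.0,0,0.07,0.1,-0.12,0.0,0,0.09,0.16,-0.12,0.0,0,0.1,0.22,-0.12,0.0])

```text
time: 24.25
position: [0.4674, -0.2906, 0.3963]
tool_rot: [0.953, -0.302, 0.006, -0.003]
ft_force: [0.7, -0.1, 0.2]
grip_width: 0.0006
```

```bash
python3 - <<'E'
from h import *
st();bowl('14')
for n in('top','side'):print(n,redpix(n+'14.png'))
im=cv2.imread('pics/top14.png');cv2.imwrite('pics/ct14.png',cv2.resize(im[210:370,290:500],None,fx=3.8,fy=3.7,interpolation=2))
E
```

```text
t 24.25 p [ 0.4674 -0.2906  0.3963] xang -35.1 F [ 0.7 -0.1  0.2] q [-0.77  0.25  1.34  0.01  1.54  1.42] w 0.0006
top bowl [ 0.5    -0.1263] 0.0519 229 229
side bowl [ 0.5018 -0.13  ] 0.0521 503 508
top (array([396.9 , 295.15]), [393, 290, 11, 12, 61])
side (array([356.  , 245.41]), [349, 229, 16, 33, 401])
```

View pics/ct14.png

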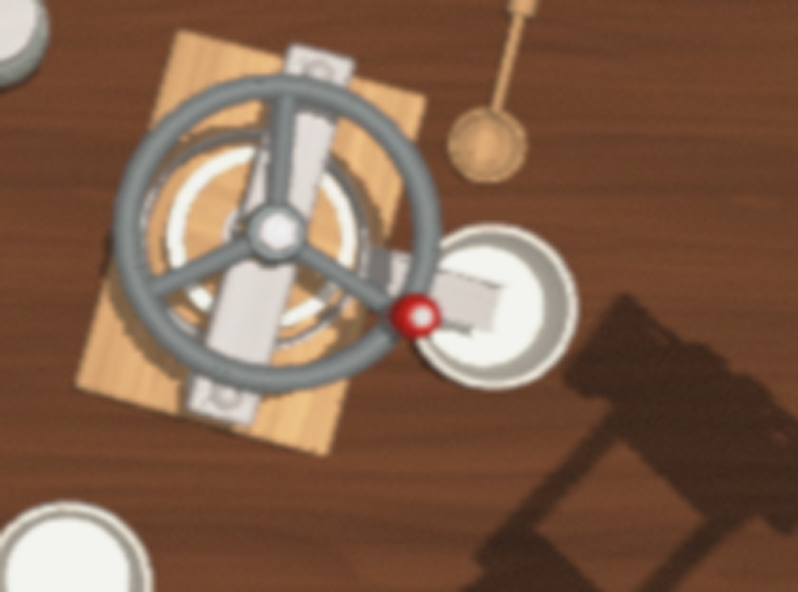

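View pics/side14.png

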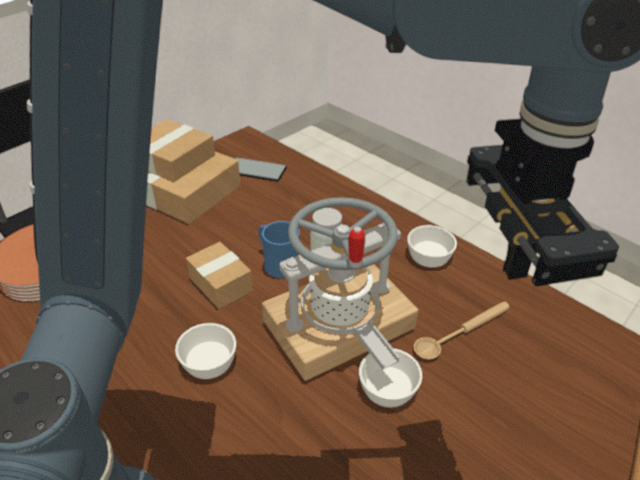

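The handle is back within 0.5 px of its start in both views, about half a degree. It sits 2 px lower from sinking 4 mm. The bowl is unmoved at (0.501, −0.128), and the spoon, mug and carton are where they were. I'll let the arm settle and hand in.

Request:
send_rows(steps=[0,0,0,0,0,0,0,0,0,0,0,0,0,0,0])

```text
time: 24.72
position: [0.466, -0.293, 0.3959]
tool_rot: [0.952, -0.305, 0.005, -0.002]
ft_force: [0.1, 0.5, 0.1]
grip_width: 0.0004
```

```bash
python3 - <<'E'
from h import *
st();print(hand_in())
E
```

```text
t 24.73 p [ 0.466  -0.293   0.3959] xang -35.5 F [0.1 0.5 0.1] q [-0.77  0.25  1.34  0.01  1.54  1.42] w 0.0004
the job is handed in; nothing more can be done
None
```

I slid the rightmost bowl under the spout with two open fingertips. Then I pushed the red handle one full turn clockwise with the shut fingertips, in two strokes, and backed clear. The job was handed in at 24.7 s.

Last checks:
- **Bowl:** it stands at about (0.501, −0.128), within 2 mm of the spout lip. The top and side cameras differ by 2–4 mm, so I used their mean.
- **Handle:** it is back within 0.5 px of its starting position sideways in both views, about half a degree. It is 2 px lower in the side view, which fits the expected 4 mm sink.
- **Forces:** readings stayed at or below about 7 N, and nothing was touching the robot at the end.
- **Other objects:** the spoon, mug, jar, carton and the other bowls look unmoved by eye in the final pictures.

During the bowl push the tool drifted about 7 mm sideways from the commanded line. I measured this and corrected it before the bowl reached its place.

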